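Unload a photomask plate from the pin-lift chuck

TASK

Unload the glass plate from the chuck: turn the station's lift lever from down to its up detent so that the pins raise the plate, slide the paddle under it, lift it off and set it down flat in the pocket of the cradle. Then lay the paddle flat on the bench and turn the lever back to its down detent. Handle the plate only with the paddle, never with the gripper or arm, keep it level, do not let it drop, and do not push the bottle, jar, eyepiece or dish about.

Things in the scene. Friction and masses are not known exactly. Their poses are not given: they have to be found in the camera images.
- station: aluminium plate station fixed to the bench: base 190 x 215 x 12 mm, black stage, square chuck 136 x 136 mm. Origin on the bench under the chuck's centre, z up. The paddle enters at the front (-x side), moving along the station's +x. Two micrometer heads stick out low (tops z = 29 mm), one at the front (to x = -105, y = 30 mm), one at the +y side.
- chuck (a point): centre of the chuck's pocket floor, 53 mm over the bench. Pocket 106 x 106 mm, 3 mm deep; rim top 3 mm above this point. Four lift pins, 6 mm thick, at station x = +-36, y = +-37 mm, hidden with the lever down. Lever up: pin tops and so the plate's underside stand 18 mm above this point, leaving 15 mm above the rim and 68 mm between the pins for the paddle.
- lever (a joint): lift lever about a vertical axis, rad: 0 = down detent (arm points outward, to the station's -y), 1.571 = up detent (arm points to the rear, the station's +x). Grows counter-clockwise from above. A spring detent (at most 0.17 N m, about 3 N at the knob) draws it to the nearer end; it tips over at half way. The pins rise with it, 18 mm in all.
- lever_grip (a point): centre of the black upright knob at the end of the lever: a round grip 21 mm in diameter and 18 mm tall at full width, knob top 18 mm above this point, lever arm's top 28 mm below it. 65 mm from the lever's axis. World height 98 mm.
- lever_hub (a point): point on the lever's vertical axis, at the height of lever_grip; at x = -30, y = -92 mm of the station. The hub below it (top z = 78 mm) is 47 mm wide.
- plate: photomask: square glass plate 102 x 102 x 3 mm, 75 g, dark chrome pattern on top. Origin: centre of its underside; z up. Starts flush in the chuck's pocket, square to it, with its x axis along the station's x.
- paddle: transfer paddle (spatula), 125 g. Flat steel blade 100 x 44 x 2.5 mm; origin: centre of the blade's underside, +x to the tip (x = 50 mm), z up. A cranked neck rises from x = -47 mm (at the blade) to -78 mm; straight black handle 16 x 16 mm from x = -75 to -175 mm, axis 30 mm above the underside. It balances at x = -29 mm and stands on its blade by itself, handle in the air.
- paddle_grip (a point): good point to grip the paddle: on the handle's axis, at x = -98, z = 30 mm of the paddle.
- cradle: plate cradle fixed to the bench: base 136 x 136 x 8 mm, two white ledges along its x (tops z = 36 mm, inner edges y = +-40 mm: 80 mm clear between them). Walls beside the ledges and tabs over their four ends (tops z = 44 mm) form a pocket 112 x 112 mm; open to the paddle between the ledges at front (-x) and rear. Origin: centre of its underside; the paddle enters along +x.
- cradle_seat (a point): centre of the cradle's pocket at ledge height, 36 mm above the bench: the plate's origin belongs here, square with the cradle (any quarter turn).
- wash_bottle: bystander: white squeeze bottle with yellow spout, 62 mm wide, 172 mm tall; origin at its foot.
- jar: bystander: amber jar with white lid, 56 mm wide, 65 mm tall; origin at its foot.
- eyepiece: bystander: black microscope eyepiece standing upright, 48 mm wide, 55 mm tall; origin at its foot.
- dish: bystander: shallow glass dish, 90 mm wide, 18 mm tall; origin at its foot.
Mind the look-alikes: they are no part of the job. There is more than one size of the paddle; the job needs the largest. Leave any green look-alike of the cradle alone.

How it is judged:
On the way, in this order (a step that is already met when the one before it is completed fails the run):
1. the lift lever is turned to its up detent and the pins have raised the plate (value of joint lever above 1.45 rad and z of plate in the frame of station above 0.067 m), for 0.2 s.
2. the plate rides on the paddle, clear of the pins (contact force between plate and paddle above 0.2 N and z of plate in the frame of station above 0.077 m), for 0.2 s.
3. the plate lies in the cradle's pocket, clear of the paddle (horizontal distance between plate and cradle_seat below 0.009 m and z of plate in the frame of cradle_seat below 0.003 m and contact force between plate and paddle below 0.02 N), for 0.2 s.
4. the lever is turned back to its down detent (value of joint lever below 0.12 rad), for 0.2 s.
At the end, for the whole second after the job is handed in: Plate flat in the cradle's pocket (centre within 9 mm, height within 3 mm, tilt under 0.04 rad), at rest, clear of the paddle; lever back in its down detent (under 0.12 rad); paddle flat on the bench (within 5 mm, tilt under 0.06 rad), at rest (all of step 3 and z of plate in the frame of cradle_seat above -0.003 m and angle between plate's own z axis and vertical below 0.04 rad and linear speed of each of plate, paddle below 0.02 m/s and value of joint lever below 0.12 rad and height (world z) of paddle below 0.005 m and angle between paddle's own z axis and vertical below 0.06 rad); the robot touches nothing.
It fails at once if the gripper or arm touches the glass plate (contact force between any of the fingers, the arm and plate above 0.3 N).
It fails at once if the plate is tipped by more than 0.3 rad (angle between plate's own z axis and vertical above 0.3 rad).
It fails at once if the plate falls: faster than 0.4 m/s while not carried by the paddle (linear speed of plate above 0.4 m/s and contact force between plate and paddle below 0.01 N).
It fails at once if a bystander is pushed more than 25 mm or tipped over (distance of any of wash_bottle, jar, eyepiece, dish from where it was at the start of the episode above 0.025 m or angle between any of wash_bottle, jar's own z axis and vertical above 0.5 rad).
It also fails if it takes over 72 s, if anything falls off the work surface, if the arm or the gripper's body presses on something with over 40 N, if the wrist force passes 120 N, or if a joint passes its speed limit or range.

ROBOT

A 6-joint arm with a two-finger parallel gripper is mounted at the origin on the work surface. World frame = base frame: x ahead of the robot, y to its left, z up, the work surface at z = 0. Lengths are in m, angles in rad, forces in N, time in s.
With the tool pointing down it reaches from about 0.225 to 0.725 m from the base axis. Payload 3.1 kg.
Tool frame: the origin (TCP) lies on the centre line of the jaws, within the pads' length; the fingertips stand 19 mm ahead of it and the grasp point (between the pads) is the TCP; z points along the fingers, y is the direction in which the jaws open and shut (so a half turn about z gives the same grasp; the last joint's range is limited). The gripper opens to 85 mm and grips with 20 to 120 N. Pads are 22 mm wide; open, the fingers measure 114 mm over their backs; the gripper's body (76 mm by 85 mm) begins 54 mm behind the grasp point. The pads swing forward as they close: fully open they stand 13 mm farther back than shut.
Start: joints at [1.168, 0.048, 0.099, 1.622, 0, 1.443], TCP at [0.142, 0.505, 0.25] pointing down, gripper open.
Joint ranges: [-2.91, 2.91], [-0.99, 1.94], [-1.21, 1.42], [-2.12, 2.29], [-1.49, 1.47], [-3.14, 3.14]. Speed limits (rad/s): [2.79, 2.79, 3.14, 3.14, 3.14, 3.14].

INTERFACE

Orientations are given as a unit quaternion [x, y, z, w].
In Python, from workcell import * gives the robot as it stands.
- The arm moves only by the tool move_arm, never from a script. Its argument "steps" is a list that holds one entry, the list of rows, each a list of 4 numbers: the shift along the tool's x, y, z in mm, then the turn about the tool's z in rad. A call has 1 to 12 rows; each row shifts and turns the commanded pose from where the row before left it, along the tool's axes as they then stand; what a row does not reach is not made up. A row lasts 1/10 s, in which the tool goes at most 50 mm and 8.59 degrees, less where a joint would pass 70% of its speed; a pose out of reach is approached as far as the arm can. A call with a gripper value outside its range is refused whole. "gripper" is the closure, from 0 (fully open) to 1 (shut), set as the call begins (left out, the last holds). The fingers move at their own pace and stop on an object; "squeeze" is the grip in N (left out, the last holds). Time passes only in rows, so rows that do not move let the fingers close. It gives the time, the measured TCP pose, the force and the opening at its end, in the units of the state.
- sense(): the state, without advancing time (a new reading comes with each control period).
- read_camera(name): name is "side" or "top" or "wrist"; returns a dict with "image" (420x560x3 uint8, red, green, blue), "vertical_fov" (degrees; the focal length in pixels is half the picture's height over the tangent of half this angle, whatever the lens; pixels are square), "cx", "cy" (the principal point, pixels), "k1" (the pictures are not rectified: a ray, as slopes to the right and down, at radius r is drawn at 1 + k1 r^2 times it, then the intrinsics apply), "view" (4x4, takes a point from world to camera coordinates). Camera axes: x right, y up, looking along -z (the intrinsics and any distortion apply to the point x, -y, -z); pixel columns grow to the right and rows downward; lengths in m; the calibration is good to about 2 mm. A picture is of the moment at which its call begins. There is no depth.
- job_done(): hands the job in, once; it reports no verdict.
The state is a dict: "t": time; "q": joint angles; "dq": joint speeds; "joint_efforts": joint torques, N m; "tool_pos": TCP position; "ee_rot": TCP orientation; "contact_force": force on the tool from outside, world axes, zero at the start; "wrist_torque": the same for the moment, N m; "finger_gap": opening from 0.0 (shut) to 1.0 (fully open).
Only numpy, scipy, OpenCV 4.12 (cv2) and the standard library are available. Lean on these libraries where they do the work, as an engineer would, in place of code of your own. Each camera call takes 0.05 s, during which the arm holds its last target. There are 200 camera calls.

## Working session

There is one attempt and no reset: what is moved stays moved. The work goes in short steps, Python scripts to look and compute and a tool call to move; the robot and the scene stay as the last step left them, time stands still between calls to the robot, and variables do not carry over. Pictures are saved under pics/ and viewed, about 8 in all and at most 12, crops included, and the job is handed in when it is done.

Besides the shell and the picture viewer there is one more tool, called after ">>>" in YAML: its name, and indented under it one key for each argument. move_arm: Moves the arm, as the interface text tells. Its arguments: {"type":"object","properties":{"steps":{"type":"array","items":{"type":"array","items":{"type":"array","items":{"type":"number"}}}},"gripper":{"type":"number"},"squeeze":{"type":"number"}},"required":["steps"]}

```bash
ls; mkdir -p pics
cat > h.py <<'E'
from workcell import *
import numpy as np, cv2
from scipy.spatial.transform import Rotation as R
def cam(n,f=None):
    c=read_camera(n)
    if f: cv2.imwrite('pics/'+f,cv2.cvtColor(np.asarray(c['image']),cv2.COLOR_RGB2BGR))
    return c
def K(c):
    f=210/np.tan(np.radians(c['vertical_fov'])/2)
    return np.array([[f,0,c['cx']],[0,f,c['cy']],[0,0,1.]]),np.array([c['k1'],0,0,0.])
def ray(c,u,v):
    k,d=K(c); x,y=cv2.undistortPoints(np.array([[[u,v]]],float),k,d)[0,0]
    V=np.array(c['view']); Rm=V[:3,:3]
    return -Rm.T@V[:3,3], Rm.T@np.array([x,-y,-1])
def atz(c,u,v,z):
    o,r=ray(c,u,v); return o+r*(z-o[2])/r[2]
def tri(c1,p1,c2,p2):
    o,r=ray(c1,*p1);o2,r2=ray(c2,*p2)
    s=np.linalg.lstsq(np.c_[r,-r2],o2-o,rcond=None)[0]
    a=o+r*s[0];b=o2+r2*s[1]; return (a+b)/2,np.linalg.norm(a-b)
def proj(c,P):
    P=np.atleast_2d(P);V=np.array(c['view']);p=P@V[:3,:3].T+V[:3,3]
    k,d=K(c);return cv2.projectPoints((p*[1,-1,-1])[:,None],np.zeros(3),np.zeros(3),k,d)[0][:,0]
def save(c,f): 
    import pickle; pickle.dump({k:np.asarray(v) for k,v in c.items()},open(f,'wb'))
def load(f):
    import pickle; d=pickle.load(open(f,'rb')); return {k:(float(v) if v.ndim==0 else v) for k,v in d.items()}
E
python3 - <<'E'
from h import *
for n in('top','side','wrist'):
    c=cam(n,n+'0.png'); save(c,n+'0.pkl'); V=c['view']; print(n,c['vertical_fov'],c['k1'],-np.array(V)[:3,:3].T@np.array(V)[:3,3])
print(sense())
E
```

```text
pics
top 53.99616606983874 -0.009434115560876295 [0.27409778 0.01068884 1.31396179]
side 53.39225954156013 -0.010303920167171254 [ 0.09444269 -0.61145609  0.71951183]
wrist 66.22690239921198 0.01922487091721422 [0.07569219 0.52357298 0.37146814]
{'t': 0.15, 'q': array([ 1.16819754e+00,  4.86027166e-02,  9.79438794e-02,  1.62199303e+00,
       -8.15233275e-06,  1.44301991e+00]), 'dq': array([ 8.40108265e-04,  8.17121606e-05,  3.78078279e-03,  1.02170662e-03,
       -2.65742389e-04,  1.08832762e-03]), 'joint_efforts': array([ 1.09853430e-03, -3.39260530e+01,  3.20423698e+01,  1.53538410e-02,
       -1.47877481e-04, -2.62441056e-06]), 'tool_pos': array([0.14230053, 0.50488824, 0.24936759]), 'ee_rot': array([ 1.36979102e-01,  9.90573503e-01, -8.96408578e-04, -2.39226400e-04]), 'contact_force': array([0.49418802, 0.11064711, 0.48330933]), 'wrist_torque': array([0.0010167 , 0.05292912, 0.00942331]), 'finger_gap': 0.9997260213126933}
```

View pics/top0.png

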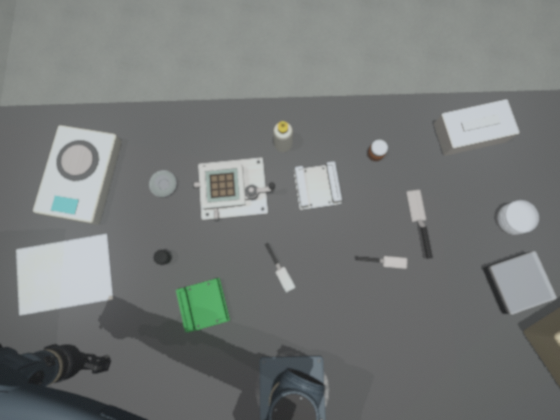

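View pics/side0.png

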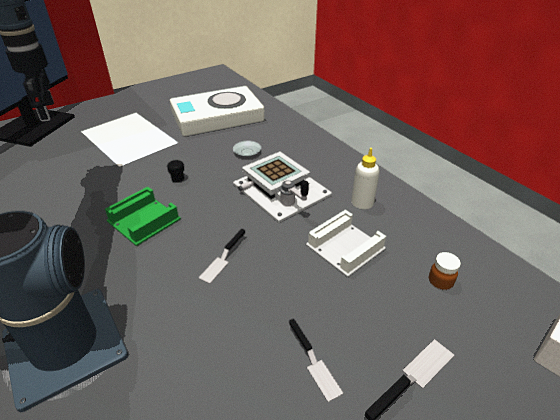

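The top view shows the station at (233,188) with its knob at (271,187), the cradle at (318,187) and the largest paddle at (418,205)–(427,255), tip away from the robot. The smaller paddles and the green cradle are decoys. Next, enlarged crops to pick corners.

Run:
```python
from h import *
def crop(n,x0,y0,w,h,s):
    im=cv2.imread(f'pics/{n}0.png')[y0:y0+h,x0:x0+w]; im=cv2.resize(im,None,fx=s,fy=s,interpolation=cv2.INTER_CUBIC)
    for i in range(0,w,10):
        cv2.line(im,(i*s,0),(i*s,3 if (x0+i)%50 else 10),(0,255,255),1); 
        if (x0+i)%20==0: cv2.putText(im,str(x0+i),(i*s,20),0,.35,(0,255,255))
    for i in range(0,h,10):
        cv2.line(im,(0,i*s),(5,i*s),(0,255,255),1)
        if (y0+i)%20==0:cv2.putText(im,str(y0+i),(0,i*s+4),0,.35,(0,255,255))
    return im
a=crop('top',190,150,160,75,5); b=crop('top',400,180,40,80,5)
b2=cv2.rotate(b,cv2.ROTATE_90_COUNTERCLOCKWISE)
A=np.zeros((590,800,3),np.uint8);A[:375]=a;A[385:585,:400]=b2
cv2.imwrite('pics/a.png',A)
B=np.zeros((600,800,3),np.uint8)
c=crop('side',225,140,100,85,4);d=crop('side',300,200,100,85,4);e=crop('side',360,330,100,65,4)
B[:340,:400]=c;B[:340,400:]=d;B[340:600,:400]=e
cv2.imwrite('pics/b.png',B)
```

```text
(no output)
```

View pics/a.png

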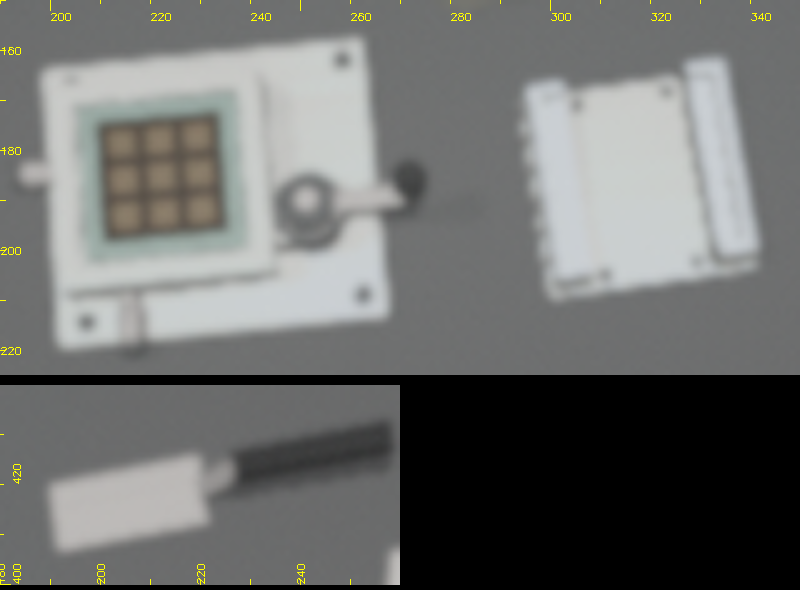

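View pics/b.png

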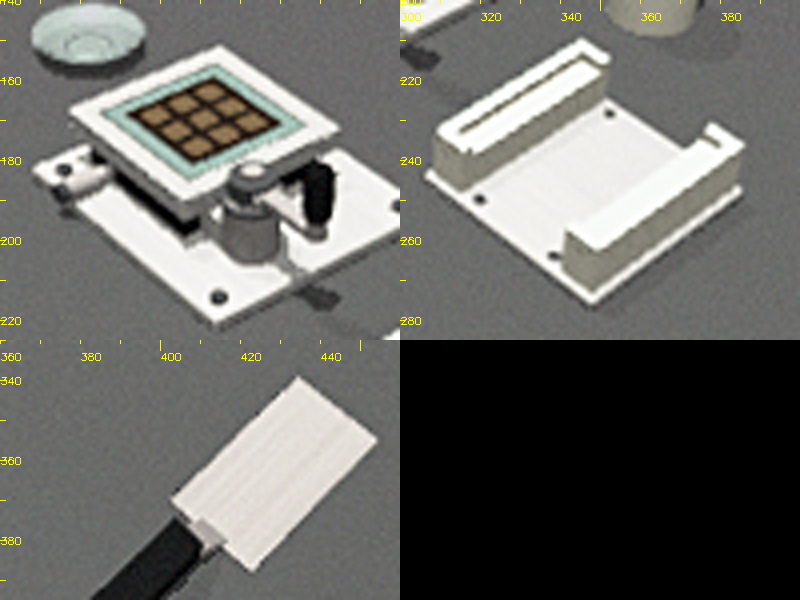

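```bash
cat > fit.py <<'E'
from h import *
from scipy.optimize import least_squares
def fit(obs,x0,free_z=True):
    # obs: (cam, (u,v), local pt)
    def T(p): 
        return lambda l: np.array([p[0]+np.cos(p[2])*l[0]-np.sin(p[2])*l[1],p[1]+np.sin(p[2])*l[0]+np.cos(p[2])*l[1],l[2]+(p[3] if free_z else 0)])
    def r(p):
        t=T(p); return np.concatenate([proj(c,t(np.array(l,float)))[0]-u for c,u,l in obs])
    s=least_squares(r,x0+[0] if free_z else x0); return s.x,np.round(s.fun.reshape(-1,2),1)
E
cat > m1.py <<'E'
from fit import *
t,s=load('top0.pkl'),load('side0.pkl')
a=.051;b=.068;z=.056
st=[(t,(204.5,171),(a,a,z)),(t,(237,168),(a,-a,z)),(t,(239.5,199.5),(-a,-a,z)),(t,(207.5,202.5),(-a,a,z)),
(s,(242,167.5),(-b,b,z)),(s,(280,151.5),(b,b,z)),(s,(310,171.5),(b,-b,z)),(s,(271,190),(-b,-b,z))]
b=.068
cr=[(t,(300,209.5),(-b,b,.008)),(t,(341.5,203),(-b,-b,.008)),(s,(307,244),(-b,b,.008)),(s,(348.5,276),(-b,-b,.008)),(s,(385,247.5),(b,-b,.008))]
h=.022;l=.05;z=.0025
pa=[(t,(420,190),(l,h,z)),(t,(407,191.4),(l,h,z)),(t,(426,220.4),(-l,-h,z)),(t,(412.4,222),(-l,h,z)),
(s,(434.5,339),(l,h,z)),(s,(454,354.5),(l,-h,z)),(s,(423,387),(-l,-h,z)),(s,(403,369.5),(-l,h,z))]
pa[0]=(t,(420,190),(l,-h,z)); 
for n,o in(('st',st),('cr',cr),('pa',pa)):
    g=atz(t,*np.mean([q[1] for q in o if q[0] is t],0),.03); x,r=fit(o,[g[0],g[1],0.1]); print(n,x.round(4),r.tolist())
    x,r=fit(o,[g[0],g[1],0.1],False); print(n,x.round(4))
    if n=='pa':
        c,sn=np.cos(x[2]),np.sin(x[2]);print(x[0]-.098*c,x[1]-.098*sn)
print('knob',tri(t,(272,183),s,(304.7,181.5)))
for c,n in((t,'top'),):
  for nm,p in(('jar',(378,150)),('bottle',(283,140)),('dish',(162,184)),('eye',(162,257)),('green',(202,306)),('p2',(278,258)),('p3',(395,262))): print(nm,atz(c,*p,.03).round(3))
E
python3 m1.py
```

```text
st [0.6224 0.2002 0.0773 0.0033] [[0.5, 0.4], [-0.1, 0.1], [-0.0, -0.3], [-0.4, -0.1], [-0.1, -0.2], [-0.2, -0.2], [0.2, 0.2], [0.2, 0.1]]
st [0.6237 0.2019 0.0773]
cr [ 6.247e-01 -1.025e-01  1.365e-01  1.000e-04] [[-0.2, 0.1], [-0.3, -0.1], [-1.1, 0.2], [0.1, 0.2], [1.2, -0.2]]
cr [ 0.6248 -0.1024  0.1367]
pa [ 0.5512 -0.4201  0.1041  0.0073] [[0.1, -0.2], [-0.3, 0.1], [0.2, -0.6], [0.2, -0.4], [-0.0, -0.4], [0.6, -0.1], [-0.4, 0.6], [-0.8, 0.1]]
pa [ 0.5547 -0.4193  0.103 ]
0.45722848857274745 -0.4293403635546574
knob (array([0.60601246, 0.04197328, 0.12034129]), np.float64(0.004504278504697783))
jar [ 0.736 -0.305  0.03 ]
bottle [0.779 0.004 0.03 ]
dish [0.64 0.4  0.03]
eye [0.403 0.392 0.03 ]
green [0.251 0.265 0.03 ]
p2 [0.391 0.029 0.03 ]
p3 [ 0.37  -0.332  0.03 ]
```

```bash
cat >> h.py <<'E'
def yaw(q): 
    v=R.from_quat(q).apply([0,1,0]); return np.arctan2(v[1],v[0])
def to(x,y,z,az=None):
    "delta in present tool axes (mm), turn about tool z (applied after), for tool-y azimuth az"
    s=sense(); d=R.from_quat(s['ee_rot']).inv().apply(np.array([x,y,z])-s['tool_pos'])*1000
    print('t',s['t'],'pos',s['tool_pos'].round(4),'az',round(yaw(s['ee_rot']),4),'gap',round(s['finger_gap'],3),'F',s['contact_force'].round(1),'d',d.round(1),'turn',None if az is None else round(-(az-yaw(s['ee_rot'])),4))
E
python3 -c "
from h import *
to(.605,.042,.25,.077)"
```

```text
t 0.15 pos [0.1423 0.5049 0.2494] az 1.296 gap 1.0 F [0.5 0.1 0.5] d [-5.71e+02 -3.20e+02 -2.00e-01] turn 1.219
```

>>> move_arm:
  steps:
    - [[-20,-11,0,0],[-40,-22,0,0],[-43,-24,0,0],[-43,-24,0,0],[-43,-24,0,0],[-43,-24,0,0],[-43,-24,0,0],[-43,-24,0,0],[-43,-24,0,0],[-43,-24,0,0],[-43,-24,0,0],[-43,-24,0,0]]
  gripper: 0.3

```text
t: 1.35
tool_pos: [0.541, 0.1078, 0.2499]
ee_rot: [0.137, 0.991, 0.0, -0.0]
contact_force: [0.7, 0.6, 0.5]
finger_gap: 0.703
```

>>> move_arm:
  steps:
    - [[-40,-22,0,0],[-30,-18,0,0],[-11,-7,0,0],[0,0,0,0.14],[0,0,0,0.14],[0,0,0,0.14],[0,0,0,0.14],[0,0,0,0.14],[0,0,0,0.14],[0,0,0,0.14],[0,0,0,0.14],[0,0,0,0.1]]

```text
t: 2.55
tool_pos: [0.6046, 0.0432, 0.2501]
ee_rot: [0.681, 0.732, -0.0, -0.001]
contact_force: [-0.8, -0.6, -0.2]
finger_gap: 0.7
```

```bash
python3 -c "
from h import *
to(.605,.042,.1,.077)
c=cam('wrist','w1.png');save(c,'w1.pkl');print(c['view'])
print(proj(c,[[.605,.042,.116],[.6,.107,.078]]))"
```

```text
t 2.55 pos [0.6046 0.0432 0.2501] az 0.0721 gap 0.7 F [-0.8 -0.6 -0.2] d [ -1.3   0.5 150.1] turn -0.0049
[[ 9.97400022e-01  7.20575881e-02 -9.48905597e-04 -6.04856879e-01]
 [-6.96634551e-02  9.60723752e-01 -2.68620318e-01  3.49361041e-02]
 [-1.84444960e-02  2.67988015e-01  9.63245672e-01 -3.77413512e-01]
 [ 0.00000000e+00  0.00000000e+00  0.00000000e+00  1.00000000e+00]]
[[281.79986506 204.33487041]
 [281.37862995 121.81392305]]
```

View pics/w1.png

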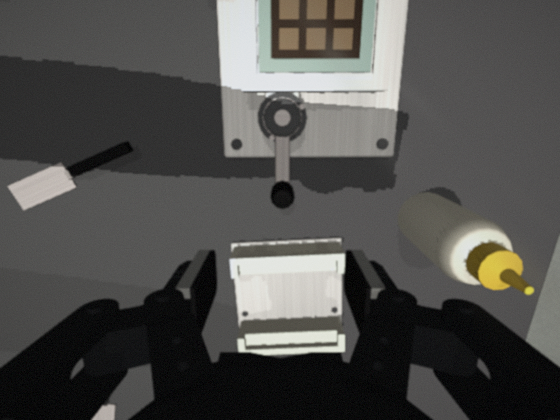

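The wrist view shows the knob top at about (282,192), the hub at (282,117), the plate's near corners at (257,71) and (373,73), and the cradle below. I'll check these against the fit.

```bash
python3 -c "
from h import *
c=load('w1.pkl')
print(proj(c,[[.605,.042,.098]]), atz(c,282,193,.114),atz(c,282,117,.078),atz(c,257,71,.056),atz(c,373,73,.056))
print('exp plate corners');
for l in((-.051,-.051),(.051,-.051)): print(.623+l[0]*.997-l[1]*.077,.201+l[0]*.077+l[1]*.997)
"
```

```text
[[281.70887886 198.97927259]] [0.60450193 0.05111276 0.114     ] [0.60024594 0.1111115  0.078     ] [0.57470308 0.14952677 0.056     ] [0.68011581 0.1552755  0.056     ]
exp plate corners
0.57608 0.146226
0.677774 0.15408000000000002
```

>>> move_arm:
  steps:
    - [[3,0,40,0],[0,0,45,0],[0,0,35,0],[0,0,20,0],[0,0,9,0],[0,0,0,0]]

```text
t: 3.2
tool_pos: [0.6036, 0.0458, 0.0997]
ee_rot: [0.679, 0.734, -0.001, -0.001]
contact_force: [-0.6, -0.1, 0.8]
finger_gap: 0.701
```

>>> move_arm:
  steps:
    - [[0,0,0,0],[0,0,0,0],[0,0,0,0],[0,0,0,0],[0,0,0,0],[0,0,0,0],[0,0,0,0]]
  gripper: 1
  squeeze: 40

```text
t: 3.9
tool_pos: [0.6061, 0.0453, 0.1037]
ee_rot: [0.68, 0.733, 0.001, 0.001]
contact_force: [-0.8, 0.6, 6.6]
finger_gap: 0.229
```

>>> move_arm:
  steps:
    - [[0.7,9.3,0,-0.143],[0.7,9.3,0,-0.143],[0.7,9.3,0,-0.143],[0.7,9.3,0,-0.143],[0.7,9.3,0,-0.143],[0.7,9.3,0,-0.143],[0.7,9.3,0,-0.143],[0.7,9.3,0,-0.143],[0.7,9.3,0,-0.143],[0.7,9.3,0,-0.143],[0.7,9.3,0,-0.143],[0,0,0,0]]

```text
t: 5.1
tool_pos: [0.6665, 0.1156, 0.1037]
ee_rot: [-0.04, 0.999, -0.001, 0.002]
contact_force: [0.6, -1.7, 5.0]
finger_gap: 0.227
```

```bash
python3 -c "
from h import *
to(.664,.116,.1,1.648)"
```

```text
t 5.1 pos [0.6665 0.1156 0.1037] az 1.6513 gap 0.227 F [ 0.6 -1.7  5. ] d [2.5 0.6 3.7] turn 0.0033
```

>>> move_arm:
  steps:
    - [[0,0,0,0],[0,0,0,0],[0,0,0,0],[0,0,-10,0],[0,0,-30,0],[0,0,-45,0],[0,0,-45,0],[0,0,-20,0],[0,0,0,-0.023]]
  gripper: 0.55

```text
t: 6.0
tool_pos: [0.6669, 0.1159, 0.2579]
ee_rot: [-0.051, 0.999, 0.0, 0.005]
contact_force: [0.6, 0.6, -0.1]
finger_gap: 0.453
```

```bash
python3 -c "
from h import *
to(.456,-.429,.2,1.674)
t=cam('top');s=cam('side','s1.png');save(s,'s1.pkl')
x,y,w,h=225,130,110,90
im=cv2.imread('pics/s1.png')[y:y+h,x:x+w];cv2.imwrite('pics/s1c.png',cv2.resize(im,None,fx=6,fy=6,interpolation=2))
"
```

```text
t 6.0 pos [0.6669 0.1159 0.2579] az 1.6729 gap 0.453 F [ 0.6  0.6 -0.1] d [ 265.9 -520.5   55.2] turn -0.0011
```

View pics/s1c.png

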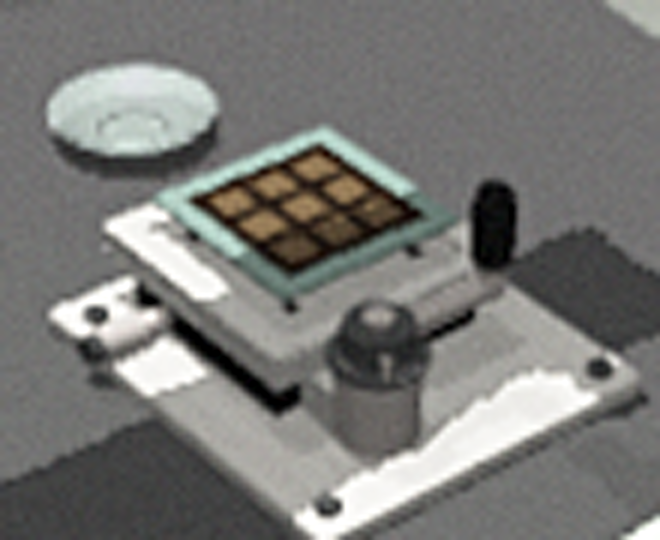

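The plate is raised level on its pins, and the lever points to the rear. Now to the paddle.

>>> move_arm:
  steps:
    - [[10,-20,0,0],[20,-40,0,0],[22,-43,0,0],[22,-43,0,0],[22,-43,0,0],[22,-43,0,0],[22,-43,0,0],[22,-43,0,0],[22,-43,0,0],[22,-43,5,0],[22,-43,15,0],[22,-43,15,0]]
  gripper: 0.35

```text
t: 7.3
tool_pos: [0.4643, -0.3969, 0.214]
ee_rot: [-0.05, 0.999, 0.001, -0.001]
contact_force: [0.1, 0.3, -0.5]
finger_gap: 0.651
```

>>> move_arm:
  steps:
    - [[20,-36,15,0],[16,-28,8,0],[0,-9,0,0],[0,0,0,0]]

```text
t: 7.7
tool_pos: [0.4363, -0.4723, 0.1905]
ee_rot: [-0.049, 0.999, 0.002, -0.001]
contact_force: [0.5, 0.3, -0.4]
finger_gap: 0.653
```

```bash
python3 -c "
from h import *
to(.456,-.429,.031,1.674)
c=cam('wrist','w2.png');save(c,'w2.pkl')
ca,sa=np.cos(.103),np.sin(.103)
for l in((.05,.022,.0025),(.05,-.022,.0025),(-.047,.022,.0025),(-.047,-.022,.0025),(-.098,0,.038),(-.175,.008,.038),(-.175,-.008,.038),(-.075,-.008,.038)): print(l,proj(c,[[.5545+ca*l[0]-sa*l[1],-.4195+sa*l[0]+ca*l[1],l[2]]]).round(1))"
```

```text
t 7.7 pos [ 0.4363 -0.4723  0.1905] az 1.6697 gap 0.653 F [ 0.5  0.3 -0.4] d [-24.3  40.5 159.6] turn -0.0043
(0.05, 0.022, 0.0025) [[335.1 339.8]]
(0.05, -0.022, 0.0025) [[296.1 340. ]]
(-0.047, 0.022, 0.0025) [[338.8 260.5]]
(-0.047, -0.022, 0.0025) [[296.9 260.8]]
(-0.098, 0, 0.038) [[324.  225.5]]
(-0.175, 0.008, 0.038) [[336.6 138.2]]
(-0.175, -0.008, 0.038) [[317.5 138.3]]
(-0.075, -0.008, 0.038) [[314.5 249.3]]
```

View pics/w2.png

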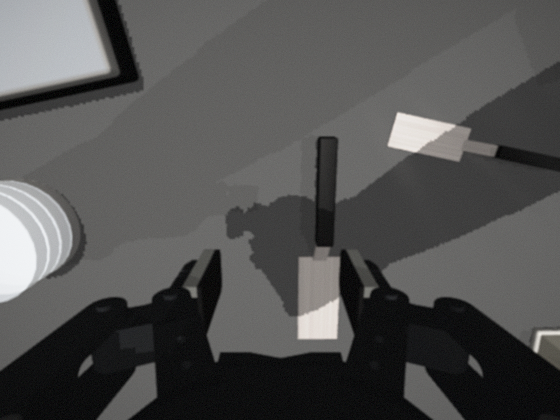

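The wrist view shows the handle from (327,137) to (326,247) and the blade from row 258 to 339, columns 298–339. That is within about 2 px of the projected model. I'm overshot by 47 mm in the plane, so I'll correct and descend.

>>> move_arm:
  steps:
    - [[-15,25,10,0],[-9,15.5,30,0],[0,0,45,-0.004],[0,0,40,0],[0,0,22,0],[0,0,12,0],[0,0,0,0],[0,0,0,0]]

```text
t: 8.55
tool_pos: [0.4585, -0.4296, 0.0363]
ee_rot: [-0.053, 0.999, -0.001, 0.001]
contact_force: [0.3, -1.2, -0.2]
finger_gap: 0.651
```

>>> move_arm:
  steps:
    - [[0,0,0,0],[0,0,0,0],[0,0,0,0],[0,0,0,0],[0,0,0,0],[0,0,0,0],[0,0,0,0]]
  gripper: 1
  squeeze: 100

```text
t: 9.25
tool_pos: [0.4581, -0.4304, 0.0364]
ee_rot: [-0.052, 0.999, -0.001, 0.001]
contact_force: [-0.9, 0.1, 7.1]
finger_gap: 0.163
```

```bash
python3 -c "
from h import *
to(.456,-.429,.031,1.674)"
```

```text
t 9.25 pos [ 0.4581 -0.4304  0.0364] az 1.6758 gap 0.163 F [-0.9  0.1  7.1] d [2.  1.6 5.4] turn 0.0018
```

>>> move_arm:
  steps:
    - [[0,0,-5,0],[0,0,-15,0],[0,0,-30,0],[0,0,-40,0],[0,0,-40,0],[0,0,-25,0],[0,0,-10,0],[0,10,0,0],[0,20,0,0],[0,30,0,0],[0,40,0,0],[0,40,0,0]]

```text
t: 10.45
tool_pos: [0.4409, -0.2875, 0.1962]
ee_rot: [-0.052, 0.999, 0.002, -0.002]
contact_force: [0.7, 0.1, -0.9]
finger_gap: 0.159
```

>>> move_arm:
  steps:
    - [[0,44,0,0],[0,44,0,0],[0,44,0,0],[0,44,0,0],[0,44,0,0],[0,44,0,0],[-3,44,0,0],[0,44,0,0],[0,44,0,0],[0,40,0,0],[0,28,0,0.028],[0,15,0,0]]

```text
t: 11.65
tool_pos: [0.3928, 0.1885, 0.1966]
ee_rot: [-0.04, 0.999, -0.0, -0.003]
contact_force: [0.1, -0.7, -0.9]
finger_gap: 0.161
```

```bash
python3 -c "
from h import *
to(.3966,.1855,.0985,1.648)
c=cam('side','s2.png');save(c,'s2.pkl');c=cam('top','t2.png');save(c,'t2.pkl')
a=cv2.imread('pics/s2.png')[120:300,150:350];b=cv2.imread('pics/t2.png')[140:320,180:320]
a=cv2.resize(a,(800,600)[:1]+(720,));a=cv2.resize(a,(440,396));b=cv2.resize(b,(308,396));cv2.imwrite('pics/c2.png',np.hstack([a,b]))
"
```

```text
t 11.65 pos [0.3928 0.1885 0.1966] az 1.6511 gap 0.161 F [ 0.1 -0.7 -0.9] d [-4.2 -3.3 98.1] turn 0.0031
```

>>> move_arm:
  steps:
    - [[-2,-2,20,0],[-2,-1,30,0.003],[0,0,30,0],[0,0,14,0],[0,0,4,0],[0,0,0,0],[0,0,0,0]]

```text
t: 12.45
tool_pos: [0.4009, 0.1838, 0.103]
ee_rot: [-0.037, 0.999, 0.0, 0.001]
contact_force: [0.3, 0.2, -1.2]
finger_gap: 0.161
```

```bash
python3 -c "
from h import *
to(.3966,.1855,.0985,1.648)
c=cam('side','s3.png');save(c,'s3.pkl');d=cam('top','t3.png');save(d,'t3.pkl')
a=cv2.imread('pics/s3.png')[130:230,190:320];b=cv2.imread('pics/t3.png')[150:290,190:290]
a=cv2.resize(a,(520,400),interpolation=2);b=cv2.resize(b,(280,392),interpolation=2);b=np.vstack([b,b[:8]]);cv2.imwrite('pics/c3.png',np.hstack([a,b]))
p=np.array([.4934,.193]);ca,sa=np.cos(.077),np.sin(.077)
for l in((.05,.022),(.05,-.022),(-.05,-.022),(-.05,.022)):
    P=[p[0]+ca*l[0]-sa*l[1],p[1]+sa*l[0]+ca*l[1],.0645]; u=proj(c,P)[0];v=proj(d,P)[0];print(l,(4*(u-[190,130])).round(),(2.8*(v-[190,150])+[520,0]).round())
"
```

```text
t 12.45 pos [0.4009 0.1838 0.103 ] az 1.6447 gap 0.161 F [ 0.3  0.2 -1.2] d [4.2 2.  4.5] turn -0.0033
(0.05, 0.022) [229. 176.] [592. 168.]
(0.05, -0.022) [267. 206.] [632. 164.]
(-0.05, -0.022) [140. 263.] [639. 253.]
(-0.05, 0.022) [104. 231.] [599. 257.]
```

View pics/c3.png

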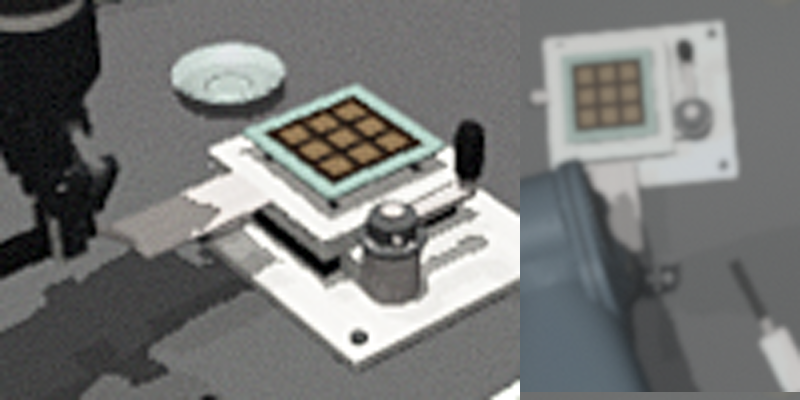

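```bash
python3 -c "
from h import *
c=cam('wrist','w4.png');save(c,'w4.pkl')
a=cv2.imread('pics/s3.png')[160:210,200:275]
g=np.clip((a.astype(float)-110)*1.75,0,255).astype(np.uint8)
a=cv2.resize(g,(450,300),interpolation=2);a2=cv2.imread('pics/s3.png')[160:210,200:275];
b=cv2.imread('pics/w4.png');b=cv2.resize(b,(350,262));
A=np.zeros((600,800,3),np.uint8);A[:300,:450]=a;A[:262,450:]=b;A[300:,:450]=cv2.resize(a2,(450,300),interpolation=2);cv2.imwrite('pics/c4.png',A)
to(.3966,.1855,.0985,1.648)
p=np.array([.4009,.1838])+.0971*np.array([np.cos(.074),np.sin(.074)]);ca,sa=np.cos(.074),np.sin(.074)
s=load('s3.pkl')
for l in((.05,.022),(.05,-.022),(-.05,-.022),(-.05,.022)):
    P=[p[0]+ca*l[0]-sa*l[1],p[1]+sa*l[0]+ca*l[1],.069];print(l,((proj(s,P)[0]-[200,160])*6).round(),(proj(c,P)[0]*.625+[450,0]).round())
"
```

```text
t 12.6 pos [0.4012 0.1841 0.1033] az 1.645 gap 0.159 F [-0.2  0.7  0.2] d [4.4 1.8 4.8] turn -0.003
(0.05, 0.022) [294.  75.] [646. 290.]
(0.05, -0.022) [351. 120.] [603. 290.]
(-0.05, -0.022) [160. 205.] [600. 206.]
(-0.05, 0.022) [106. 157.] [649. 206.]
```

View pics/c4.png

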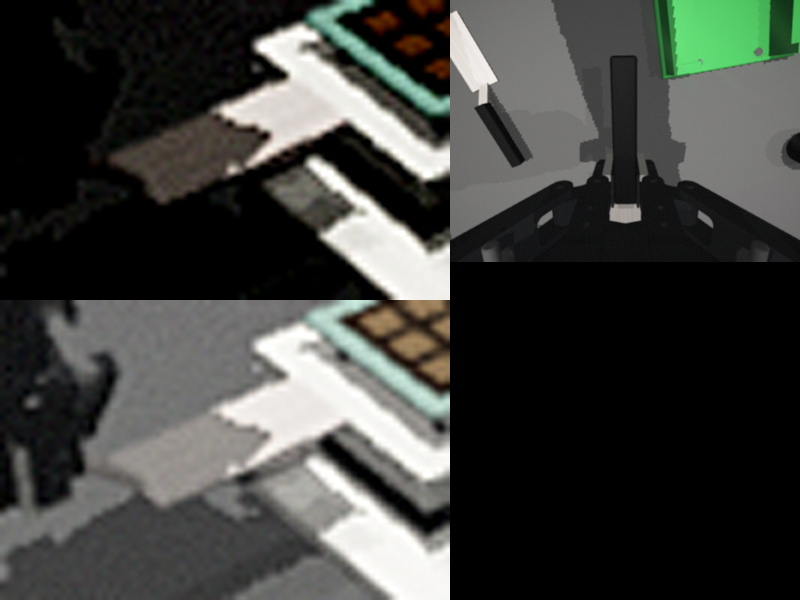

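Fits: the blade's rear corners in the side view match the predicted level blade to within 1 px, and the height is as computed. Entering now.

>>> move_arm:
  steps:
    - [[0,1.8,2.5,-0.003],[0,0,2,0],[0,0,0,0],[-6,0,0,0],[-12,0,0,0],[-15,0,0,0],[-15,0,0,0],[-15,0,0,0],[-15,0,0,0],[-15,0,0,0],[-12,0,0,0],[-6,0,0,0]]

```text
t: 13.8
tool_pos: [0.5119, 0.194, 0.0969]
ee_rot: [-0.038, 0.999, -0.0, 0.0]
contact_force: [-0.1, -0.3, -1.3]
finger_gap: 0.16
```

```bash
python3 -c "
from h import *
to(.5172,.1948,.0985,1.648)"
```

```text
t 13.8 pos [0.5119 0.194  0.0969] az 1.6476 gap 0.16 F [-0.1 -0.3 -1.3] d [-5.3  0.4 -1.6] turn -0.0004
```

>>> move_arm:
  steps:
    - [[-4,0,0,0],[0,0,0,0],[0,0,-2,0],[0,0,-2,0],[0,0,-2,0],[0,0,-2,0],[0,0,-2,0],[0,0,-3,0],[0,0,-3,0],[0,0,-3,0],[0,0,-3,0],[0,0,0,0]]

```text
t: 15.0
tool_pos: [0.5149, 0.1945, 0.1199]
ee_rot: [-0.039, 0.999, 0.0, 0.001]
contact_force: [0.3, -0.1, -2.1]
finger_gap: 0.16
```

```bash
python3 -c "
from h import *
to(.5172,.1948,.17,1.648)
c=cam('side','s5.png');save(c,'s5.pkl');d=cam('top','t5.png');save(d,'t5.pkl')
a=cv2.imread('pics/s5.png')[130:200,220:320];b=cv2.imread('pics/t5.png')[150:220,190:290]
A=np.vstack([cv2.resize(i,(700,490),interpolation=2)[:300 if k else 490] for k,i in enumerate((a,))])
cv2.imwrite('pics/c5.png',A)
"
```

```text
t 15.0 pos [0.5149 0.1945 0.1199] az 1.648 gap 0.16 F [ 0.3 -0.1 -2.1] d [ -2.3   0.1 -50.1] turn 0.0
```

View pics/c5.png

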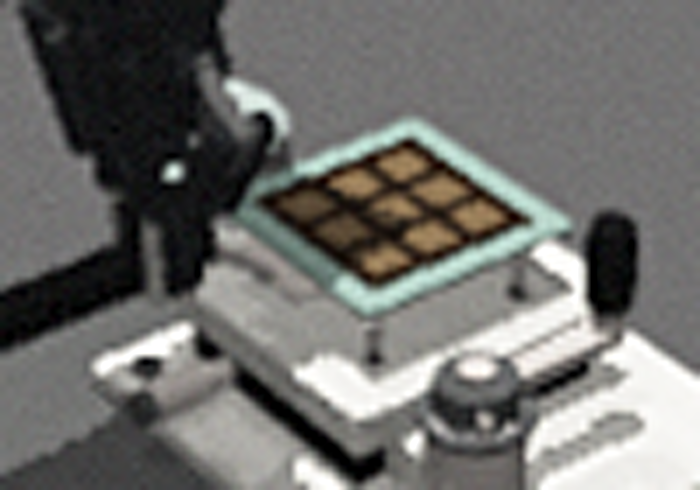

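```bash
python3 -c "
from fit import *
a=.051
def f(n,pts,z):
    c=load(n);o=[(c,p,l) for p,l in zip(pts,((-a,a,z),(a,a,z),(a,-a,z),(-a,-a,z)))]
    x,r=fit(o,[.62,.2,.08],False);print(n,x.round(4),r.tolist());x,r=fit(o,[.62,.2,.08]);print(x.round(4))
f('s1.pkl',[(225+p/6,130+q/6) for p,q in((156,200),(322,124),(470,217),(293,300))],.074)
f('s5.pkl',[(220+p/7,130+q/7) for p,q in((238,209),(412,118),(574,226),(370,314))],.089)
"
```

```text
s1.pkl [0.6257 0.2003 0.1054] [[-0.0, 0.1], [0.4, 0.3], [-0.7, -0.2], [0.3, -0.2]]
[0.6186 0.1895 0.1054 0.0088]
s5.pkl [0.6253 0.1985 0.0811] [[-2.9, -0.9], [1.1, 0.0], [1.1, -0.2], [0.8, 0.7]]
[ 0.662   0.2545  0.0812 -0.0441]
```

>>> move_arm:
  steps:
    - [[0,0,-3,0],[0,0,-6,0],[0,0,-8,0],[0,0,-10,0],[0,0,-10,0],[0,0,-8,0],[0,0,-6,0],[0,0,-3,0],[0,0,0,0],[0.3,-4,0,0],[0.6,-8,0,0],[0.9,-12,0,0]]

```text
t: 16.3
tool_pos: [0.5142, 0.1697, 0.1725]
ee_rot: [-0.039, 0.999, -0.0, -0.001]
contact_force: [-0.4, -0.0, -1.8]
finger_gap: 0.159
```

>>> move_arm:
  steps:
    - [[1.2,-16,0,0],[1.4,-19,0,0],[1.4,-20,0,0],[1.5,-20,0,0],[1.4,-20,0,0],[1.5,-20,0,0],[1.4,-20,0,0],[1.5,-20,0,0],[1.4,-20,0,0],[1.5,-20,0,0],[1.4,-20,0,0],[1.4,-20,0,0]]

```text
t: 17.5
tool_pos: [0.5151, -0.0675, 0.1731]
ee_rot: [-0.038, 0.999, -0.0, -0.0]
contact_force: [-0.0, 0.2, -2.2]
finger_gap: 0.162
```

>>> move_arm:
  steps:
    - [[1.3,-18,0,0],[1.0,-14,0,0],[0.8,-10,0,0],[0.5,-6,0,0],[0.3,-3,0,0],[0,0,0,-0.015],[0,0,0,-0.022],[0,0,0,-0.015],[0,0,0,-0.007],[0,0,0,0],[0,0,0,0]]

```text
t: 18.6
tool_pos: [0.5158, -0.1162, 0.1732]
ee_rot: [-0.068, 0.998, -0.0, 0.0]
contact_force: [-0.1, -0.2, -2.4]
finger_gap: 0.16
```

```bash
python3 -c "
from h import *
to(.5164,-.1165,.1,1.7073)"
```

```text
t 18.6 pos [ 0.5158 -0.1162  0.1732] az 1.7074 gap 0.16 F [-0.1 -0.2 -2.4] d [-0.5 -0.4 73.2] turn 0.0001
```

>>> move_arm:
  steps:
    - [[0,0,4,0],[0,0,8,0],[0,0,11,0],[0,0,13,0],[0,0,13,0],[0,0,12,0],[0,0,10,0],[0,0,6,0],[0,0,4,0],[0,0,0,0],[0,0,0,0]]

```text
t: 19.7
tool_pos: [0.5162, -0.1166, 0.0927]
ee_rot: [-0.068, 0.998, -0.0, 0.0]
contact_force: [0.3, 0.8, -1.5]
finger_gap: 0.164
```

```bash
python3 -c "
from h import *
to(.5164,-.1165,.07,1.7073)
c=cam('side','s6.png');save(c,'s6.pkl');d=cam('top','t6.png');save(d,'t6.pkl')
a=cv2.imread('pics/s6.png')[200:280,300:393];b=cv2.imread('pics/t6.png')[155:215,285:355]
def m(i,w,h): return cv2.resize(i,(w,h),interpolation=2)
A=np.zeros((400,800,3),np.uint8);A[:,:465]=m(a,465,400);A[:287,465:]=m(b,335,287);cv2.imwrite('pics/c6.png',A)
ca,sa=np.cos(.1365),np.sin(.1365);z=sense()['tool_pos'][2]-.0364+.0055
print('plate z top',z)
for l in((-.051,.051),(.051,.051),(.051,-.051),(-.051,-.051)):
    P=[.6247+ca*l[0]-sa*l[1],-.1025+sa*l[0]+ca*l[1],z];print(l,((proj(c,P)[0]-[300,200])*5).round(),((proj(d,P)[0]-[285,155])*4.786+[465,0]).round())
"
```

```text
t 19.7 pos [ 0.5162 -0.1166  0.0927] az 1.707 gap 0.164 F [ 0.3  0.8 -1.5] d [-0.2  0.1 22.7] turn -0.0003
plate z top 0.06204625379241482
(-0.051, 0.051) [ 85. 140.] [560. 215.]
(0.051, 0.051) [231.  47.] [534.  66.]
(0.051, -0.051) [397. 152.] [686.  42.]
(-0.051, -0.051) [252. 257.] [714. 190.]
```

View pics/c6.png

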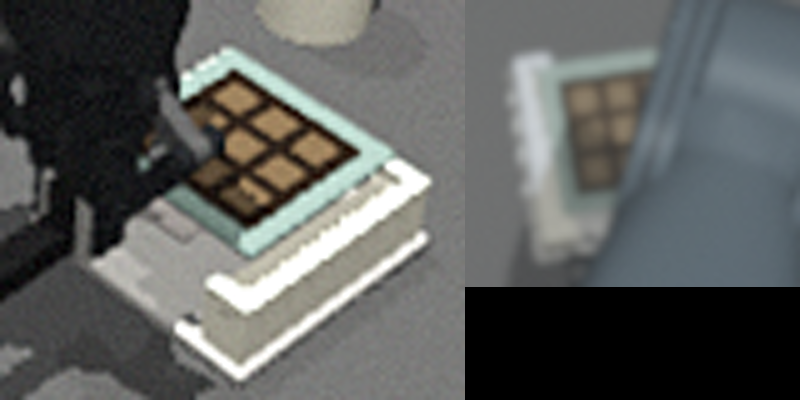

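```bash
python3 -c "
from fit import *
c,d=load('s6.pkl'),load('t6.pkl');a=.051;z=.062
S=[(c,(300+p/5,200+q/5),l) for p,q,l in((229,46,(a,a,z)),(398,152,(a,-a,z)),(247,258,(-a,-a,z)))]
T=[(d,(285+(p-465)/4.786,155+q/4.786),l) for p,q,l in((543,68,(a,a,z)),(567,210,(-a,a,z)))]
for o in(S,S+T):
  for fz in(False,True):
    x,r=fit(o,[.62,-.1,.13],fz);print(x.round(4),r.tolist())
t0=load('top0.pkl')
for n,im,rows in(('t6',d['image'],(175,184,193)),('t0',t0['image'],(175,184,193))):
  for r in rows: print(n,r,[tuple(map(int,im[r,u])) for u in range(293,314)])
print(proj(d,[[.6247-.1361*y,-.1025+.9907*y,zz] for y,zz in((.051,.062),(.056,.044),(.068,.044),(.04,.036))]))
" | sed 's/ //g'
```

```text
[0.6241-0.10190.1279][[0.3,0.2],[-0.5,0.1],[0.3,-0.2]]
[0.6149-0.11020.12730.0113][[0.1,-0.2],[-0.2,0.1],[0.1,0.1]]
[0.6239-0.10380.1284][[0.7,0.6],[-0.0,0.6],[0.8,0.3],[-1.4,-0.2],[-1.2,1.1]]
[0.6209-0.10610.11860.0054][[0.9,-0.1],[0.1,0.2],[0.4,-0.3],[-0.5,-0.0],[-0.5,1.5]]
t6175[(130,132,131),(152,155,154),(164,167,167),(177,181,184),(193,197,201),(198,203,206),(191,196,197),(176,182,180),(163,173,168),(158,172,167),(152,167,161),(136,147,141),(112,115,108),(106,99,88),(121,109,92),(133,120,100),(137,124,104),(137,124,104),(131,119,99),(118,107,90),(102,92,80)]
t6184[(112,113,113),(115,117,117),(126,128,127),(144,146,146),(164,168,169),(186,190,193),(198,203,206),(201,206,209),(196,201,203),(183,190,190),(163,174,170),(140,153,148),(116,128,123),(93,100,95),(79,79,73),(80,76,68),(89,83,72),(95,88,76),(96,88,76),(95,87,75),(91,84,73)]
t6193[(111,112,112),(110,111,111),(111,113,113),(124,125,125),(144,146,146),(160,162,163),(173,176,177),(178,181,180),(173,174,169),(166,166,159),(159,160,153),(143,148,141),(124,135,129),(112,124,120),(100,110,105),(85,88,84),(74,73,68),(76,72,65),(7
[... 343 characters left out ...]
,114,114),(117,118,118),(129,130,129),(143,146,145),(164,168,169),(184,189,192),(197,202,205),(201,206,209),(203,207,211),(202,207,211),(202,207,211),(201,205,209),(200,203,204),(199,201,200),(200,203,201),(202,205,203),(202,206,205),(202,207,205),(202,207,205),(202,207,205),(202,207,205)]
t0193[(112,113,114),(113,113,114),(113,114,115),(125,126,127),(145,147,147),(161,164,164),(179,183,186),(195,200,203),(201,206,209),(202,207,210),(202,207,211),(202,207,211),(202,207,210),(202,206,208),(201,203,204),(201,204,203),(202,206,205),(202,207,206),(202,207,207),(202,207,206),(202,207,207)]
[[302.0874754184.26000088]
[300.30737113186.01398475]
[296.58742672186.60731352]
[305.14508426185.88310726]]
```

Side and top agree that the plate is within about 2 mm and 0.01 rad of the seat (corners seen at (230,47), (397,152), (247,257) in the crop). Lowering it.

>>> move_arm:
  steps:
    - [[0,0,4,0],[0,0,5,0],[0,0,4,0],[0,0,3,0],[0,0,2,0],[0,0,2,0],[0,0,2,0],[0,0,2,0],[0,0,2,0],[0,0,0,0]]

```text
t: 20.8
tool_pos: [0.5158, -0.1164, 0.066]
ee_rot: [-0.068, 0.998, 0.0, -0.0]
contact_force: [-0.2, 0.0, -1.0]
finger_gap: 0.162
```

>>> move_arm:
  steps:
    - [[0,0,2,0],[0,0,2,0],[0,0,2,0],[0,0,2,0],[0,0,0,0],[0,0,0,0]]

```text
t: 21.4
tool_pos: [0.5157, -0.1164, 0.058]
ee_rot: [-0.068, 0.998, 0.0, -0.0]
contact_force: [0.2, -0.8, -1.7]
finger_gap: 0.162
```

```bash
python3 -c "
from h import *
to(.5164,-.1165,.058,1.7073)
c=cam('side','s7.png');save(c,'s7.pkl');d=cam('top','t7.png');save(d,'t7.pkl')
a=cv2.imread('pics/s7.png')[200:280,300:393];b=cv2.imread('pics/t7.png')
im=b[184,293:314,::-1];print([tuple(map(int,p)) for p in im])
cv2.imwrite('pics/c7.png',cv2.resize(a,(744,640)[:1]+(600,),interpolation=2))
for l in((-.051,.051),(.051,.051),(.051,-.051),(-.051,-.051)):
    ca,sa=np.cos(.1365),np.sin(.1365);P=[.6247+ca*l[0]-sa*l[1],-.1025+sa*l[0]+ca*l[1],.039];print(l,((proj(c,P)[0]-[300,200])*[8,7.5]).round())
"
```

```text
t 21.4 pos [ 0.5157 -0.1164  0.058 ] az 1.707 gap 0.162 F [ 0.2 -0.8 -1.7] d [-0.7 -0.2  0. ] turn -0.0003
[(112, 114, 114), (115, 116, 116), (127, 128, 128), (144, 146, 146), (165, 168, 169), (186, 190, 193), (197, 202, 206), (199, 204, 207), (189, 196, 197), (175, 186, 184), (163, 177, 173), (151, 166, 161), (127, 139, 134), (95, 100, 94), (84, 81, 72), (94, 87, 75), (103, 94, 80), (110, 101, 86), (117, 107, 91), (117, 107, 90), (107, 97, 83)]
(-0.051, 0.051) [132. 264.]
(0.051, 0.051) [362. 124.]
(0.051, -0.051) [623. 282.]
(-0.051, -0.051) [394. 440.]
```

View pics/c7.png

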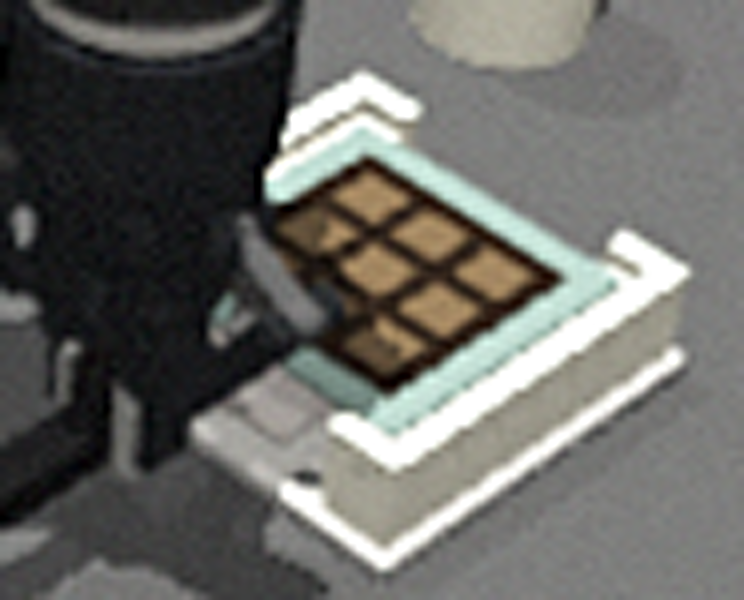

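The plate lies square and flat inside all four tabs of the cradle (picture 12 of 12). Withdrawing the paddle straight back.

>>> move_arm:
  steps:
    - [[4,0,0,0],[8,0,0,0],[12,0,0,0],[16,0,0,0],[18,0,0,0],[20,0,0,0],[20,0,0,0],[20,0,0,0],[18,0,0,0],[12,0,0,0],[6,0,0,0],[0,0,0,0]]

```text
t: 22.7
tool_pos: [0.3625, -0.1373, 0.0581]
ee_rot: [-0.068, 0.998, -0.0, 0.0]
contact_force: [-0.1, 0.3, -2.2]
finger_gap: 0.162
```

>>> move_arm:
  steps:
    - [[0,0,5,0],[0,0,6,0],[0,0,4,0],[0,0,2,0],[0,0,2,0],[0,0,1,0],[0,0,0,0],[0,0,0,0]]

```text
t: 23.5
tool_pos: [0.3633, -0.1374, 0.0383]
ee_rot: [-0.068, 0.998, -0.0, 0.0]
contact_force: [-0.4, -0.6, -1.8]
finger_gap: 0.166
```

```bash
python3 -c "
from h import *
to(.5164,-.1165,.0364,1.7073)"
```

```text
t 23.5 pos [ 0.3633 -0.1374  0.0383] az 1.707 gap 0.166 F [-0.4 -0.6 -1.8] d [-1.545e+02 -1.000e-01  1.900e+00] turn -0.0003
```

>>> move_arm:
  steps:
    - [[0,0,1,0],[0,0,1,0],[0,0,0,0],[0,0,0,0]]

```text
t: 23.9
tool_pos: [0.3634, -0.1375, 0.0367]
ee_rot: [-0.068, 0.998, -0.0, 0.0]
contact_force: [-1.6, 1.2, 2.7]
finger_gap: 0.156
```

>>> move_arm:
  steps:
    - [[0,0,0,0],[0,0,0,0],[0,0,0,0],[0,0,0,0],[0,0,0,0]]
  gripper: 0.45

```text
t: 24.4
tool_pos: [0.3632, -0.1373, 0.0361]
ee_rot: [-0.068, 0.998, 0.0, -0.0]
contact_force: [1.2, 0.7, 0.5]
finger_gap: 0.548
```

>>> move_arm:
  steps:
    - [[0,0,-5,0],[0,0,-15,0],[0,0,-35,0],[0,0,-45,0],[0,0,-45,0],[0,0,-40,0],[0,0,-25,0],[0,0,0,0]]

```text
t: 25.2
tool_pos: [0.3652, -0.1385, 0.2513]
ee_rot: [-0.068, 0.998, -0.003, 0.004]
contact_force: [0.9, -0.6, -0.4]
finger_gap: 0.551
```

```bash
python3 -c "
from h import *
to(.6665,.1156,.103,1.648)
c=cam('top','t8.png');save(c,'t8.pkl')
d=cam('side','s8.png');save(d,'s8.pkl')"
```

```text
t 25.2 pos [ 0.3652 -0.1385  0.2513] az 1.707 gap 0.551 F [ 0.9 -0.6 -0.4] d [-331.9  211.7  149.5] turn 0.059
```

>>> move_arm:
  steps:
    - [[-20,12,0,0],[-35,22,0,0],[-37,24,0,0],[-37,24,0,0],[-37,24,0,0],[-37,24,0,0],[-37,24,0,0],[-37,24,0,0],[-35,22,0,0],[-20,12,0,0],[0,0,0,0.059],[0,0,0,0]]

```text
t: 26.5
tool_pos: [0.6627, 0.1185, 0.2426]
ee_rot: [-0.039, 0.999, -0.0, -0.003]
contact_force: [0.2, -1.4, 0.2]
finger_gap: 0.545
```

```bash
python3 -c "
from h import *
to(.6665,.1156,.103,1.648)"
```

```text
t 26.5 pos [0.6627 0.1185 0.2426] az 1.6492 gap 0.545 F [ 0.2 -1.4  0.2] d [ -4.3  -3.1 139.6] turn 0.0012
```

>>> move_arm:
  steps:
    - [[-4,-3,30,0],[0,0,40,0],[0,0,35,0],[0,0,22,0],[0,0,10,0],[0,0,3,0],[0,0,0,0]]

```text
t: 27.2
tool_pos: [0.6676, 0.1148, 0.1067]
ee_rot: [-0.039, 0.999, -0.0, 0.0]
contact_force: [0.2, -0.1, -0.4]
finger_gap: 0.548
```

>>> move_arm:
  steps:
    - [[0,0,0,0],[0,0,0,0],[0,0,0,0],[0,0,0,0],[0,0,0,0],[0,0,0,0]]
  gripper: 1
  squeeze: 40

```text
t: 27.8
tool_pos: [0.6689, 0.1155, 0.1086]
ee_rot: [-0.039, 0.999, 0.0, 0.002]
contact_force: [-0.4, 0.9, 5.7]
finger_gap: 0.223
```

>>> move_arm:
  steps:
    - [[0.7,-9.3,0,0.143],[0.7,-9.3,0,0.143],[0.7,-9.3,0,0.143],[0.7,-9.3,0,0.143],[0.7,-9.3,0,0.143],[0.7,-9.3,0,0.143],[0.7,-9.3,0,0.143],[0.7,-9.3,0,0.143],[0.7,-9.3,0,0.143],[0.7,-9.3,0,0.143],[0.7,-9.3,0,0.143],[0,0,0,0]]

```text
t: 29.0
tool_pos: [0.6064, 0.0431, 0.1086]
ee_rot: [0.681, 0.732, -0.001, 0.002]
contact_force: [-4.3, -4.4, 8.2]
finger_gap: 0.223
```

```bash
python3 -c "
from h import *
to(.6061,.0453,.1037,.077)"
```

```text
t 29.0 pos [0.6064 0.0431 0.1086] az 0.0723 gap 0.223 F [-4.3 -4.4  8.2] d [ 2.3 -0.2  4.9] turn -0.0047
```

Lever is back at its down position. Releasing and rising.

>>> move_arm:
  steps:
    - [[0,0,0,0],[0,0,0,0],[0,0,0,0],[0,0,0,0],[0,0,-10,0],[0,0,-25,0],[0,0,-40,0],[0,0,-40,0],[0,0,-20,0],[0,0,0,0]]
  gripper: 0.5

```text
t: 30.0
tool_pos: [0.6094, 0.0452, 0.247]
ee_rot: [0.68, 0.733, 0.003, 0.004]
contact_force: [0.4, 0.5, 0.1]
finger_gap: 0.502
```

```bash
cat > chk.py <<'E'
from h import *
from fit import fit
c=cam('top','t9.png');d=cam('side','s9.png')
def diff(A,B,n,thr=40):
    m=(np.abs(A.astype(int)-B.astype(int)).max(2)>thr).astype(np.uint8); k,_,st,ce=cv2.connectedComponentsWithStats(m)
    print(n,[(st[i][:4].tolist(),int(st[i][4])) for i in range(1,k) if st[i][4]>15])
diff(d['image'],load('side0.pkl')['image'],'side vs start')
diff(c['image'],load('top0.pkl')['image'],'top vs start')
# knob darkness in side image vs predicted down / up places
for n,P in(('down',(.605,.045,.1)),('up',(.6665,.1156,.1))):
    u=proj(d,P)[0];i,j=u.round().astype(int);print(n,u.round(1),d['image'][j-1:j+2,i-1:i+2].mean())
# blade blob and plate blob in side
im=d['image'].astype(int);g=((im[...,1]-im[...,0])>12).astype(np.uint8);k,_,st,ce=cv2.connectedComponentsWithStats(g)
print('green',[(st[i].tolist(),ce[i].round(1).tolist()) for i in range(1,k) if st[i][4]>40])
print('pred plate',proj(d,[.6247,-.1025,.039])); to(.6,.04,.25)
# blade quad on bench
m=((im.min(2)>135)&(np.ptp(im,axis=2)<30)).astype(np.uint8);k,L,st,ce=cv2.connectedComponentsWithStats(m)
p=np.array([.3634,-.1375]);a=.1365;e=np.array([np.cos(a),np.sin(a)]);f=np.array([-e[1],e[0]])
for l in((.05,.022),(.05,-.022),(-.05,-.022),(-.05,.022)): print('pred blade',proj(d,np.r_[p+(.0971+l[0])*e+l[1]*f,.0025])[0].round(1))
u=proj(d,np.r_[p+.0971*e,.0025])[0].round().astype(int);i=L[u[1],u[0]];
if i: print('obs',cv2.boxPoints(cv2.minAreaRect(np.argwhere(L==i)[:,::-1].astype(np.float32))).round(1).tolist(),st[i].tolist())
E
python3 chk.py
```

```text
side vs start [([44, 0, 85, 22], 956), ([281, 0, 62, 146], 5227), ([0, 24, 34, 12], 119), ([33, 31, 5, 11], 26), ([7, 43, 42, 47], 461), ([0, 89, 54, 38], 567), ([23, 113, 16, 15], 77), ([0, 136, 49, 92], 2807), ([0, 141, 8, 5], 21), ([250, 156, 51, 30], 764), ([37, 164, 86, 130], 4399), ([283, 181, 11, 6], 36), ([295, 184, 37, 24], 380), ([280, 187, 8, 7], 18), ([288, 186, 14, 11], 56), ([305, 194, 37, 21], 252), ([261, 200, 37, 20], 375), ([125, 209, 178, 90], 3544), ([318, 217, 60, 44], 1407), ([128, 222, 16, 10], 62), ([126, 234, 24, 10], 47), ([0, 258, 35, 17], 208), ([229, 266, 89, 63], 1502), ([0, 269, 29, 15], 166), ([96, 272, 11, 32], 216), ([23, 276, 25, 11], 141), ([0, 301, 63, 26], 323), ([110, 304, 17, 35], 338), ([111, 320, 10, 26], 117), ([0, 326, 29, 45], 628), ([364, 339, 90, 81], 2014), ([54, 347, 61, 30], 381)]
top vs start [([235, 74, 52, 25], 840), ([273, 121, 13, 31], 226), ([228, 158, 41, 60], 1708), ([301, 168, 35, 33], 871), ([207, 171, 25, 30], 627), ([268, 182, 7, 12], 55), ([407, 190, 19, 35], 443), ([317, 221, 19, 32], 456), ([420, 228, 11, 30], 168), ([2
[... 609 characters left out ...]
, 153], [185.2, 106.7]), ([239, 146, 18, 10, 55], [248.1, 152.1]), ([104, 186, 77, 60, 2579], [141.0, 215.7]), ([0, 192, 50, 93, 1254], [18.8, 240.1]), ([317, 217, 60, 41, 526], [347.2, 237.5]), ([97, 289, 10, 18, 63], [101.1, 297.5]), ([4, 320, 123, 91, 2832], [48.7, 372.4])]
pred plate [[347.14359342 236.42415619]]
t 30.1 pos [0.6075 0.0452 0.2417] az 0.0751 gap 0.497 F [ 0.7  0.1 -0.6] d [-4.6 -7.9 -8.3] turn None
pred blade [304.4 266.1]
pred blade [318.1 277. ]
pred blade [285.1 301. ]
pred blade [271.6 288.8]
obs [[269.0, 289.70001220703125], [307.29998779296875, 262.3999938964844], [317.8999938964844, 277.20001220703125], [279.6000061035156, 304.6000061035156]] [271, 266, 47, 35, 757]
```

```bash
python3 -c "
from h import *
for f in('side0.png','s9.png'):
    g=cv2.imread('pics/'+f).max(2)[178:197,292:318]; k,L,st,ce=cv2.connectedComponentsWithStats((g<45).astype(np.uint8));i=L[9,12];print(f,ce[i]+[292,178],st[i])
print(sense()['t'],sense()['contact_force'].round(1));job_done()"
```

```text
side0.png [303.02564103 187.11111111] [  3   2  13  16 117]
s9.png [302.95726496 187.02564103] [  2   2  14  16 117]
30.1 [ 0.7  0.1 -0.6]
the job is handed in; nothing more can be done
```

The whole job ran through and is handed in at 30.1 s of the 72 s allowed; no verdict was reported.

I gripped the lever knob and turned it to up, which raised the plate level on its pins. I then slid the large paddle under the plate, carried it across and set it down in the white cradle's pocket. After that I laid the paddle on the bench in front of the cradle, turned the lever back to down and left the gripper open above it.

**Last checks, by camera:**
- **Lever:** the knob is within 0.1 px of where it stood at the start, so it is back in its down detent.
- **Plate:** its centre in the side view is within about 1 px of the seat. The close-up at set-down showed it square and flat inside all four tabs.
- **Paddle:** the blade's outline matches a paddle lying flat on the bench to about 1 px.
- **Robot:** nothing is touching; force readings are at noise level.
- **Bystanders:** I made no specific measurement of the bottle, jar, eyepiece or dish. I saw no sign that any had moved, and all paths kept clear of them.

**Small disagreements:**
- **Plate over the cradle:** the top and side views differed by about 2 mm in y, inside the 9 mm tolerance.
- **Station:** the first fit and the close view differed by about 2 mm, and I corrected for it.
- **Paddle grip:** it came about 6 mm above the handle axis, and I allowed for that in all later heights.

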